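# Bolt down the priming stand, press the reagent flask into its sprung ring and hold it

### The job

Tighten all three black bolt knobs of the analyser's priming stand clockwise to their end stops, in any order. Then set the amber round flask upright in the orange sprung ring and press it down, as far as the ring will go; finish while still holding the flask pressed down, without letting go. Do not tip the flask over, and leave the bottle, the jar and the box where they are.

Things in the scene. Friction and masses are not known exactly. Their poses are not given: they have to be found in the camera images.
- knob_front_grip (a point): Grip point of the black bolt knob at the edge nearest the robot of the stand's round flange: on its vertical turning axis, 57 mm above the bench. Its upright bar, 38 mm long, 14 mm wide, can be gripped from 34 to 64 mm above the bench; under it lie a 40 mm disc and a 64 mm white base. x axis along the bar, turning with the knob; z up. 105 mm from the ring's axis, 120 degrees from the other knobs.
- knob_front (a joint): Turn of this captive knob in rad: 0 fully loose, 1.4 tight at its end stop, growing clockwise seen from above (0.8 to 1.4 remain at the start; it stays where left; friction 0.05 N m). At the stop the bar lies on the line to the ring's axis, its white tick outward, at the red mark on the base.
- knob_left_grip (a point): Grip point of the black bolt knob at the far left of the stand's round flange: on its vertical turning axis, 57 mm above the bench. Its upright bar, 38 mm long, 14 mm wide, can be gripped from 34 to 64 mm above the bench; under it lie a 40 mm disc and a 64 mm white base. x axis along the bar, turning with the knob; z up. 105 mm from the ring's axis, 120 degrees from the other knobs.
- knob_left (a joint): Turn of this captive knob in rad: 0 fully loose, 1.4 tight at its end stop, growing clockwise seen from above (0.8 to 1.4 remain at the start; it stays where left; friction 0.05 N m). At the stop the bar lies on the line to the ring's axis, its white tick outward, at the red mark on the base.
- knob_right_grip (a point): Grip point of the black bolt knob at the far right of the stand's round flange: on its vertical turning axis, 57 mm above the bench. Its upright bar, 38 mm long, 14 mm wide, can be gripped from 34 to 64 mm above the bench; under it lie a 40 mm disc and a 64 mm white base. x axis along the bar, turning with the knob; z up. 105 mm from the ring's axis, 120 degrees from the other knobs.
- knob_right (a joint): Turn of this captive knob in rad: 0 fully loose, 1.4 tight at its end stop, growing clockwise seen from above (0.8 to 1.4 remain at the start; it stays where left; friction 0.05 N m). At the stop the bar lies on the line to the ring's axis, its white tick outward, at the red mark on the base.
- ring_top (a point): Centre of the upper face of the orange ring on a steel spring in the middle of the stand (80 mm across, 52 mm hole, 10 mm thick); 62 mm above the bench when free, moves down with the ring; z up. The aluminium flange (290 mm across, 20 mm thick) is fixed; a dark collar 92 mm across, its top 32 mm above the bench, surrounds the spring.
- cradle (a joint): How far the sprung ring is pressed straight down, m: 0 free, 0.018 at its bottom stop. It takes about 5 N to start moving and 13 N at the bottom, and springs back when released; the flask's own weight does not press it down.
- flask_mid (a point): Middle (half-way up, on the axis) of the amber round flask with white band and blue stopper, 130 mm tall, 0.18 to 0.26 kg. It stands on the bench with this point 65 mm up; z up its axis. Straight neck and stopper 30 mm across from 5 mm above this point to the top, 65 mm above it. Seated in the ring, the ball rests on the hole's edge, this point 51 mm above the ring's upper face.
- flask: The same flask; origin at the centre of its foot's underside, z up its axis. Flat foot 40 mm across, 8 mm high; ball 68 mm across, its centre 36 mm above the origin; neck and stopper from 70 to 130 mm.
- wash_bottle: White bottle with a green cap, 60 mm across, 140 mm tall, loose; origin under its base. Leave alone.
- specimen_jar: White jar with a yellow lid, 64 mm across, 70 mm tall, loose; origin under its base. Leave alone.
- swab_box: Blue box 80 x 100 x 50 mm, loose; origin under its base. Leave alone.

How it is judged:
By the outcome, as a careful person would: the job done as asked, in the order asked, and still so for the second after the job is handed in, while the arm keeps its last pose, push and grip.
It also fails if it takes over 67 s, if anything falls off the work surface, if the arm or the gripper's body presses on something with over 40 N, if the wrist force passes 120 N, or if a joint passes its speed limit or range.

### The arm

A 7-joint arm with a two-finger parallel gripper is mounted at the origin on the work surface. World frame = base frame: x ahead of the robot, y to its left, z up, the work surface at z = 0. Lengths are in m, angles in rad, forces in N, time in s.
With the tool pointing down it reaches from about 0.425 to 0.825 m from the base axis. Payload 3.6 kg.
Tool frame: the origin (TCP) lies between the finger pads; the fingertips stand 14 mm ahead of it and the grasp point (between the pads) lies 5 mm behind it; z points along the fingers, y is the line along which they close (so a half turn about z gives the same grasp; the last joint's range is limited). The gripper opens to 85 mm and grips with 20 to 120 N. Pads are 22 mm wide; open, the fingers measure 114 mm over their backs; the gripper's body (76 mm by 85 mm) begins 54 mm behind the grasp point. The pads swing forward as they close: fully open they stand 13 mm farther back than shut.
Start: joints at [1.127, 0.615, -0.013, 1.423, 0.008, 1.103, -0.04], TCP at [0.264, -0.594, 0.245] pointing down, gripper open.
Joint ranges: [-3.12, 3.12], [-0.3, 2.06], [-1.34, 1.32], [0.26, 2.42], [-1.36, 4.5], [0.01, 1.98], [-2.84, 2.84]. Speed limits (rad/s): [2.79, 2.79, 3.14, 3.14, 3.14, 3.14, 3.14].

### API

Orientations are given as a rotation vector (axis times angle).
In Python, from cell import ctrl gives the robot as it stands. Calls block until the motion is done:
- ctrl.move_to(position, orientation): joint-space move of the TCP to a pose.
- ctrl.move_straight(position, attitude=None, velocity=0.15, until_force=None): straight line of the TCP; attitude=None keeps the orientation; velocity is the mean speed in m/s. With until_force (N) it stops when the force on the tool has changed by that much, and returns True; else False.
- ctrl.movej(angles): joint-space move.
- ctrl.set_gripper(opening, squeeze=None): opening from 0.0 (shut) to 1.0 (fully open); squeeze is the grip in N (None keeps the last); returns when the fingers have stopped.
- ctrl.pause(seconds).
- ctrl.inverse_kinematics(position, orientation): joint angles nearest the present ones, or None.
- ctrl.get_obs(): the state.
- ctrl.get_image(name): name is "scene" or "top" or "wrist"; returns a dict with "frame" (480x640x3 uint8, red, green, blue), "mtx" (3x3 intrinsics, pixels), "rvec" (rotation vector, rad) and "tvec" (3), from world to camera coordinates, as OpenCV has them. Camera axes: x right, y down, z forward; pixel columns grow to the right and rows downward; lengths in m; the calibration is good to about 2 mm. A picture is of the moment at which its call begins. There is no depth.
A pose or a line that the arm cannot do raises ctrl.MotionError and nothing moves.
- ctrl.sign_off(): hands the job in; it is judged then, once.
Trained networks look in the newest picture that a camera, given by its name, has taken for a name from the list of things; names that differ only in an ending like _2 or _b are one class to them, and where a whole thing is asked for, a point or a joint stands for the part that bears it (a point fixed in the world has none). Each returns a list of dicts, best first, with "confidence" (0 to 1); they miss things now and then, are a little off and sometimes report something else, mostly with a low value. They report only what shows in the picture. A call takes as long as a camera call.
- ctrl.outline_of(camera, target): "region" (480x640 bool, what is visible of it) and "at" ([row, column] in pixels, amid what is visible of it).
- ctrl.landmark_of(camera, target): "at" ([row, column] in pixels: a listed point, or the origin of a listed thing).
The state is a dict: "t": time; "joint_pos": joint angles; "qvel": joint speeds; "effort": joint torques, N m; "ee_pos": TCP position; "ee_rot": TCP orientation; "force": force on the tool from outside, world axes, zero at the start; "ft_torque": the same for the moment, N m; "opening": opening from 0.0 (shut) to 1.0 (fully open); "finger_force": force on a finger pad.
Only numpy, scipy, OpenCV 4.12 (cv2) and the standard library are available. Lean on these libraries where they do the work, as an engineer would, in place of code of your own. Each camera call takes 0.05 s, during which the arm holds its last target. There are 200 camera calls.

## Working session

There is one attempt and no reset: what is moved stays moved. The work goes in short steps, each a Python script; the robot and the scene stay as the last script left them, time stands still between calls to the robot, and variables do not carry over. Pictures are saved under pics/ and viewed, at most 10 in all, crops included, and the job is handed in when it is done.

```bash
ls; mkdir -p pics; cat > h.py <<'E'
import numpy as np, cv2
from scipy.spatial.transform import Rotation as R
from cell import ctrl
def shot(c,save=None):
    im=ctrl.get_image(c)
    if save: cv2.imwrite('pics/'+save,im['frame'][:,:,::-1])
    return im
def ray(im,at,z):
    """pixel [row,col] -> world point on plane height z"""
    Rm=cv2.Rodrigues(np.array(im['rvec'],float))[0]; t=np.array(im['tvec'],float).ravel()
    p=cv2.undistortPoints(np.array([[[at[1],at[0]]]],float),np.array(im['mtx'],float),None).ravel()
    d=Rm.T@np.array([p[0],p[1],1]); c=-Rm.T@t
    return c+d*(z-c[2])/d[2]
def down(yaw):
    """tool pointing down, closing line (tool y) at world angle yaw"""
    y=np.array([np.cos(yaw),np.sin(yaw),0]); z=np.array([0,0,-1.]); x=np.cross(y,z)
    return R.from_matrix(np.c_[x,y,z]).as_rotvec()
Z=dict(knob_front_grip=.057,knob_left_grip=.057,knob_right_grip=.057,ring_top=.062,flask_mid=.065,wash_bottle=0,specimen_jar=0,swab_box=0)
E
python3 - <<'E'
from h import *
o=ctrl.get_obs(); print(o['t'],o['ee_pos'],o['ee_rot'],o['force'])
for c in ['top','scene']:
    im=shot(c,c+'0.png')
    for n,z in Z.items():
        print(c,n,[(np.round(ray(im,d['at'],z)[:2],4),[int(v) for v in d['at']],round(d['confidence'],2)) for d in ctrl.landmark_of(c,n)[:2]])
E
```

```text
pics
0.0 [ 0.26342337 -0.59340889  0.24412186] [-3.07075866e+00 -6.51030408e-01  9.03037554e-04] [ 0.86987478 -0.10163338 -0.38828345]
top knob_front_grip [(array([0.4826, 0.0444]), [286, 296], 0.77)]
top knob_left_grip [(array([ 0.4907, -0.2653]), [284, 446], 0.73), (array([0.655 , 0.1091]), [203, 267], 0.52)]
top knob_right_grip [(array([ 0.6265, -0.0728]), [218, 353], 0.81)]
top ring_top [(array([0.5886, 0.0314]), [235, 303], 0.89)]
top flask_mid [(array([ 0.4911, -0.2614]), [284, 445], 0.59)]
top wash_bottle [(array([0.5551, 0.303 ]), [252, 180], 0.69)]
top specimen_jar [(array([0.6026, 0.0328]), [233, 304], 0.73), (array([ 0.6408, -0.0803]), [216, 355], 0.5)]
top swab_box [(array([ 0.666, -0.312]), [207, 460], 0.87)]
scene knob_front_grip [(array([0.4968, 0.0381]), [225, 346], 0.53)]
scene knob_left_grip [(array([0.6534, 0.1153]), [287, 358], 0.85)]
scene knob_right_grip [(array([ 0.6308, -0.0736]), [252, 270], 0.93)]
scene ring_top [(array([0.5903, 0.0294]), [251, 326], 0.75)]
scene flask_mid [(array([ 0.493, -0.261]), [187, 220], 0.7)]
scene wash_bottle []
scene specimen_jar [(array([0.6668, 0.3199]), [347, 462], 0.7)]
scene swab_box [(array([ 0.6729, -0.3145]), [253, 158], 0.9)]
```

View pics/top0.png

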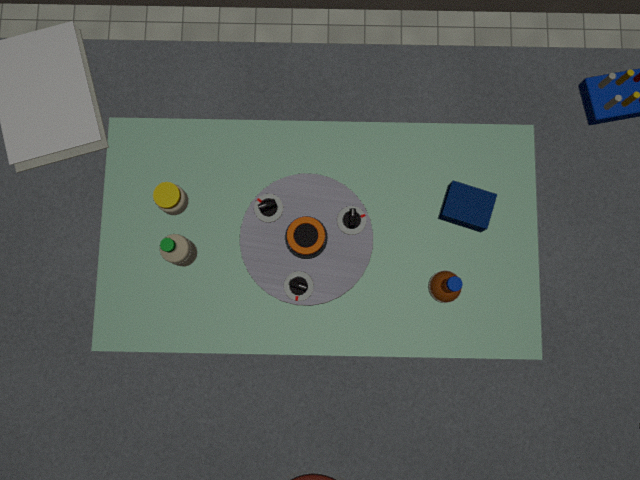

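View pics/scene0.png

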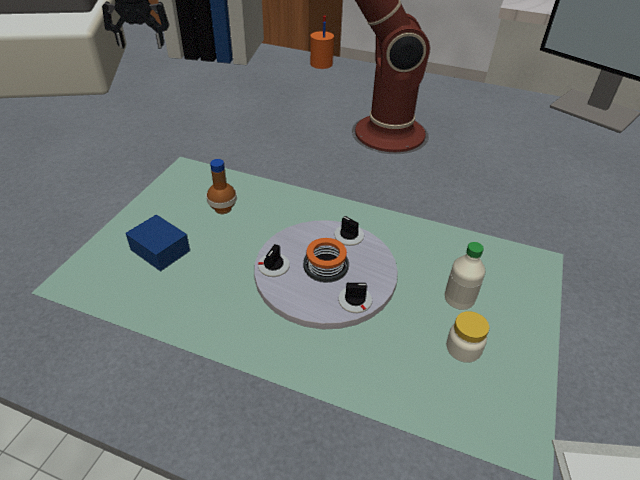

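The top view shows the stand with its ring at about (236,304) and knobs at (286,298), (207,267) and (219,352). The flask is at (286,446). The jar, bottle and box are well clear. The ring is near (0.589, 0.029) and the knobs sit 105 mm out at about 172°, 52° and −68°, which matches the drawing. Next I'll look from above the stand.

```bash
python3 - <<'E'
from h import *
q=ctrl.inverse_kinematics([.55,.029,.33],down(np.pi/2)); print(q)
ctrl.move_to([.55,.029,.33],down(np.pi/2))
im=shot('wrist','w1.png'); o=ctrl.get_obs(); print(o['t'],o['ee_pos'],o['joint_pos'])
Rm=cv2.Rodrigues(np.array(im['rvec'],float))[0]; print(-Rm.T@np.ravel(im['tvec']),Rm)
for n in list(Z)[:4]:
    print(n,[(np.round(ray(im,d['at'],Z[n])[:2],4),[int(v) for v in d['at']],round(d['confidence'],2)) for d in ctrl.landmark_of('wrist',n)[:2]])
E
```

```text
[ 0.42865781  0.48817826 -0.82610578  1.56495527  0.3715675   1.2527516
  1.11414985]
3.4 [0.55019531 0.02764972 0.3296549 ] [ 0.42978966  0.48860057 -0.82464935  1.5648233   0.37173845  1.25280036
  1.11405844]
[0.48474938 0.02744945 0.45767158] [[ 2.32965032e-03  9.99997282e-01 -9.24648191e-05]
 [ 9.65268002e-01 -2.22458631e-03  2.61252246e-01]
 [ 2.61251330e-01 -6.97879709e-04 -9.65270561e-01]]
knob_front_grip [(array([0.4901, 0.0394]), [135, 332], 0.9), (array([0.6557, 0.1077]), [296, 395], 0.62)]
knob_left_grip [(array([0.6547, 0.1116]), [295, 399], 0.68)]
knob_right_grip [(array([ 0.6324, -0.0685]), [276, 228], 0.64)]
ring_top []
```

View pics/w1.png

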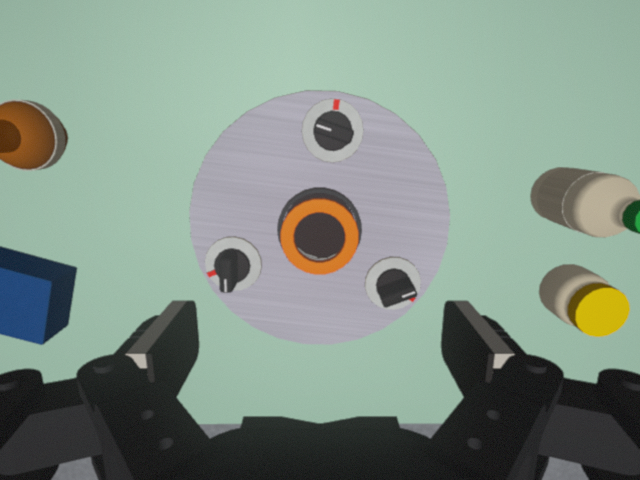

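The wrist view shows the front knob at (333,130), with its tick pointing left and the mark above it. The right knob at (232,266) has its tick pointing down and the mark to the left. The left knob at (395,288) has its tick to the right and the mark at lower right. All three have about 50–75° left to turn. I'll compute the bar angles from this image.

```bash
python3 - <<'E'
from h import *
from scipy.optimize import least_squares
im=ctrl.get_image('wrist'); f=im['frame'].astype(int); hsv=cv2.cvtColor(im['frame'],cv2.COLOR_RGB2HSV)
o=((hsv[:,:,0]>5)&(hsv[:,:,0]<22)&(hsv[:,:,1]>180)&(hsv[:,:,2]>150)); o[:,:200]=0;o[:,450:]=0
c=cv2.findContours(o.astype(np.uint8),cv2.RETR_EXTERNAL,cv2.CHAIN_APPROX_NONE)[0]; c=max(c,key=len)
P=np.array([ray(im,(p[0][1],p[0][0]),.062)[:2] for p in c]); (rc,rr)=cv2.minEnclosingCircle(P.astype(np.float32)); print('ring',rc,rr)
k=np.array([[.490,.0405],[.6545,.1125],[.630,-.0715]])
m=lambda p:np.array([[p[0]+.105*np.cos(p[2]+a),p[1]+.105*np.sin(p[2]+a)] for a in (0,-2*np.pi/3,2*np.pi/3)])
s=least_squares(lambda p:np.r_[(m(p)-k).ravel(),(p[:2]-rc)*1.5],[.589,.029,3.0]); print(s.x,m(s.x),(m(s.x)-k)*1e3)
g=f.sum(2)
for i,kc in enumerate(m(s.x)):
    # dark pixels at z=.064 plane near bar; tick = bright pixels enclosed by dark
    r0,c0={0:(130,333),1:(288,393),2:(266,232)}[i]
    sub=(g[r0-30:r0+30,c0-30:c0+30]<260).astype(np.uint8)
    n,l,st,_=cv2.connectedComponentsWithStats(sub); b=1+np.argmax(st[1:,4]); 
    cc=cv2.findContours((l==b).astype(np.uint8),cv2.RETR_EXTERNAL,cv2.CHAIN_APPROX_NONE)[0]; cc=cv2.convexHull(max(cc,key=len))
    fill=np.zeros_like(sub); cv2.fillConvexPoly(fill,cc,1); fill=cv2.erode(fill,np.ones((3,3)))
    ys,xs=np.nonzero((fill>0)&(g[r0-30:r0+30,c0-30:c0+30]>360)); 
    T=np.array([ray(im,(y+r0-30,x+c0-30),.064)[:2] for y,x in zip(ys,xs)])
    print(i,len(T),np.c_[ys+r0-30,xs+c0-30].mean(0) if len(T) else '')
    if len(T)>2:
        d=T.mean(0)-kc; v=np.linalg.svd(T-T.mean(0))[2][0]; out=s.x[2]+[0,-2*np.pi/3,2*np.pi/3][i]
        print('  tick',T.mean(0),'ang',np.degrees(np.arctan2(d[1],d[0])),'line',np.degrees(np.arctan2(v[1],v[0])),'out',np.degrees(out)%360)
cr=[cv2.resize(im['frame'][r-30:r+30,c-30:c+30,::-1],(260,260),interpolation=cv2.INTER_CUBIC) for r,c in((130,333),(288,393),(266,232))]
cv2.imwrite('pics/k.png',np.hstack(cr))
E
```

```text
ring (0.5889045596122742, 0.02670425921678543) 0.03907756134867668
[0.59038767 0.02696849 3.0100782 ] [[ 0.4862944   0.04073774]
 [ 0.65435882  0.11023128]
 [ 0.63050979 -0.07006354]] [[-3.70559695  0.23773708]
 [-0.14118293 -2.26871831]
 [ 0.50978509  1.43645737]]
0 45 [127.2        322.02222222]
  tick [0.4825576  0.03065568] ang -110.33664183371863 line -108.99579601954154 out 172.4647769160768
1 36 [294.22222222 406.69444444]
  tick [0.650358   0.11902504] ang 114.46367826782127 line 112.95402432594022 out 52.464776916076815
2 42 [283.69047619 222.85714286]
  tick [ 0.63849024 -0.07176056] ang -12.004977191392978 line 21.341554179207336 out 292.4647769160768
```

View pics/k.png

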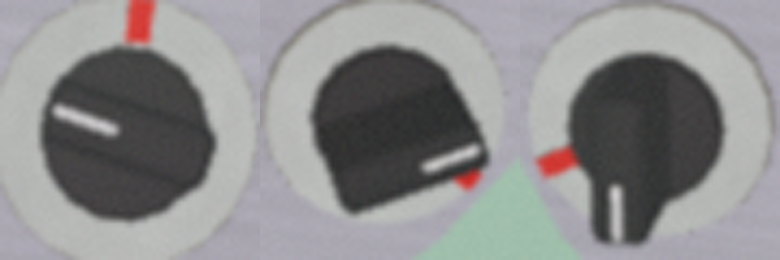

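The crop shows the tick lines clearly. Front is at −109° (1.37 rad left), left is at 113° (1.06 left), and right is at about 0° (1.18 left). All fit the stated 0.8–1.4, and each tick line passes through its fitted axis within 1 mm. I'll turn the front knob first.

```bash
cat >> h.py <<'E'
C=np.array([.5904,.0270]); PH=3.0101
OUT=dict(front=PH,left=PH-2*np.pi/3,right=PH+2*np.pi/3)
def turn(n,tick_deg,extra=.07):
    out=OUT[n]; p=C+.105*np.array([np.cos(out),np.sin(out)])
    bar=np.radians(tick_deg); rem=(bar-out)%(2*np.pi); print(n,p,'rem',rem)
    for k in (1,-1):
        yaw=bar+k*np.pi/2; q=ctrl.inverse_kinematics([*p,.052],down(yaw))
        if q is None: continue
        q2=ctrl.inverse_kinematics([*p,.052],down(yaw-.1)); s=np.sign(q2[6]-q[6])
        e=q[6]+s*(rem+extra); print(k,q[6],s,e)
        if abs(e)<2.8 and abs(q[6])<2.8: break
    else: raise SystemExit('no yaw')
    ctrl.set_gripper(.55,40)
    ctrl.move_to([*p,.12],down(yaw)); ctrl.move_straight([*p,.052],velocity=.1)
    f0=np.array(ctrl.get_obs()['force']); ctrl.set_gripper(0,40); o=ctrl.get_obs(); print('closed',o['opening'],o['force']-f0,o['ee_pos'])
    q=np.array(o['joint_pos']); q[6]+=s*(rem+extra); ctrl.movej(q); o=ctrl.get_obs()
    print('turned',o['joint_pos'][6]-q[6],o['force']-f0,o['ft_torque'],o['ee_pos'],o['t'])
    return p
def leave(p):
    ctrl.set_gripper(.55); ctrl.move_straight([*ctrl.get_obs()['ee_pos'][:2],.13],velocity=.2)
E
python3 - <<'E'
from h import *
p=turn('front',-109); leave(p); print(ctrl.get_obs()['t'])
E
```

```text
front [0.48630643 0.04076698] rem 1.3706764225057668
1 -0.7357795554615216 -1.0 -2.1764559779672883
closed 0.15611722693506977 [-3.42130781  1.22601118  4.73181654] [0.48542365 0.04126521 0.05266427]
turned 0.003045987460713828 [ 0.64117943 -4.20450996 -0.88615998] [-0.97393333 -0.25558311  1.73788291] [0.48584634 0.04045875 0.05280247] 8.2333
9.1917
```

The front knob reached its stop: 1.7 N m against 0.05 N m of friction. Now the other two.

```bash
python3 - <<'E'
from h import *
p=turn('left',113); leave(p)
p=turn('right',0); leave(p)
ctrl.move_to([.55,.029,.33],down(np.pi/2))
im=shot('wrist'); print(ctrl.get_obs()['t'])
cr=[cv2.resize(im['frame'][r-30:r+30,c-30:c+30,::-1],(260,260),interpolation=cv2.INTER_CUBIC) for r,c in((130,333),(288,393),(266,232))]
cv2.imwrite('pics/k2.png',np.hstack(cr))
E
```

```text
left [0.65436933 0.11026418] rem 1.0565171571467877
1 -2.6046549066273728 -1.0 -3.7311720637741606
-1 -0.4466235545685547 -1.0 -1.5731407117153424
closed 0.15455554439292693 [-3.83088122 -2.06111611  4.47218368] [0.65337249 0.10970064 0.05284646]
turned 0.003490126223666845 [-1.67327486 -1.86690863  1.7827911 ] [-0.29213679  0.45920776  1.67849415] [0.65295485 0.10970794 0.05298519] 13.225
right [ 0.63052423 -0.07003116] rem 1.178690204786391
1 0.7395061471678896 -1.0 -0.5091840576185014
closed 0.1562103321002754 [-0.16628975 -0.82968456  3.40920052] [ 0.63098583 -0.07034712  0.05291641]
turned 0.00490339734937395 [-2.02712249 -3.6851025   4.59977363] [-0.97607788  0.54577108  1.66175199] [ 0.6300377  -0.07205702  0.05298587] 18.75
21.0
```

View pics/k2.png

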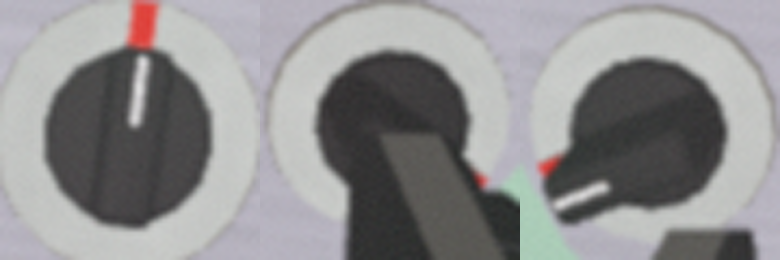

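The front and right ticks now sit at their red marks. A finger hides the left one here, but it ended with the same stop torque, and I'll check it later. Now the flask.

```bash
python3 - <<'E'
from h import *
yaw=np.pi/2-.45
ctrl.set_gripper(1.0,80)
ctrl.move_to([.492,-.261,.25],down(yaw))
im=shot('wrist','f.png'); d=ctrl.landmark_of('wrist','flask_mid'); print([(ray(im,x['at'],.065),x['at'],x['confidence']) for x in d[:2]])
r=ctrl.outline_of('wrist','flask'); print([(x['at'],x['confidence'],x['region'].sum()) for x in r[:2]])
o=ctrl.get_obs(); print(o['t'],o['joint_pos'],o['force'],o['ee_pos'])
E
```

```text
[(array([ 0.48731791, -0.26956626,  0.065     ]), [214.5, 303.5], 0.63)]
[([212.2, 306.2], 0.71, np.int64(5485))]
22.7917 [ 1.05592755  0.65262721 -1.03443249  1.67327942  0.60276812  1.16861465
  0.98997614] [-0.37506469 -0.25800239  0.16739477] [ 0.49306965 -0.25894983  0.2507916 ]
```

View pics/f.png

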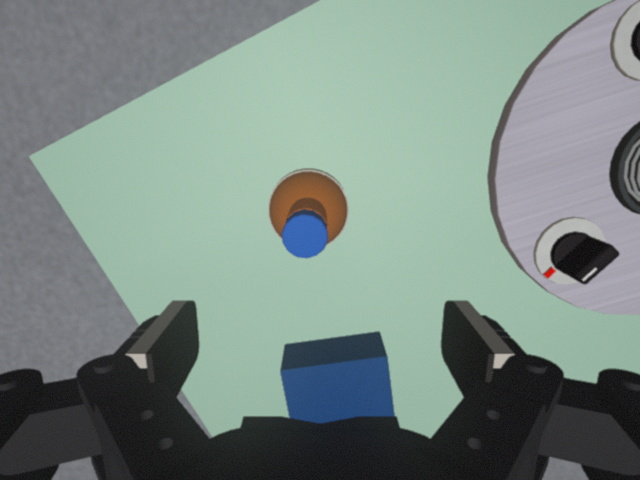

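The flask stopper is at (305,235) and its ball at (309,207), upright and clear of the box. The right knob's tick is at about (591,272), so I'll check by projection that this fits the tight position. I'll also refine the flask axis from the stopper.

```bash
python3 - <<'E'
from h import *
im=ctrl.get_image('wrist'); h=cv2.cvtColor(im['frame'],cv2.COLOR_RGB2HSV)
b=((h[:,:,0]>100)&(h[:,:,0]<125)&(h[:,:,1]>120)&(h[:,:,2]>100)); b[290:]=0; b[:,:250]=0; b[:,360:]=0
ys,xs=np.nonzero(b); print(len(ys),(ys.min()+ys.max())/2,(xs.min()+xs.max())/2, ray(im,((ys.min()+ys.max())/2,(xs.min()+xs.max())/2),.13),'ball',ray(im,(207,309),.036))
a=OUT['right']; u=np.array([np.cos(a),np.sin(a)]); p=C+.105*u
T=np.array([[*(p+s*u),.064] for s in(.006,.018)]+[[*p,.034],[*(p+.028*u),.03]])
print(cv2.projectPoints(T,im['rvec'],im['tvec'],im['mtx'],None)[0].reshape(-1,2))
s=cv2.resize(im['frame'][200:320,520:640,::-1],(480,480),interpolation=cv2.INTER_CUBIC); cv2.imwrite('pics/r.png',s)
E
```

```text
1550 235.5 305.0 [ 0.48867957 -0.26688081  0.13      ] ball [ 0.48828753 -0.26629057  0.036     ]
[[594.18139962 271.06444828]
 [582.56844139 281.26358505]
 [577.52089837 254.9417637 ]
 [550.51313546 275.43385606]]
```

View pics/r.png

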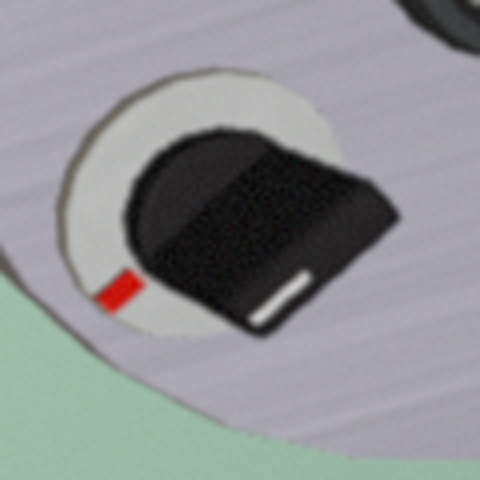

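The projected tick line for the tight position matches the picture, from (594,271) to (582,281), so the right knob is tight. Now I'll descend over the flask, re-measure the stopper on the way, and grip the neck.

```bash
python3 - <<'E'
from h import *
p=np.array([.4886,-.2665])
def stop():
    im=ctrl.get_image('wrist'); h=cv2.cvtColor(im['frame'],cv2.COLOR_RGB2HSV)
    b=((h[:,:,0]>100)&(h[:,:,0]<125)&(h[:,:,1]>120)&(h[:,:,2]>100)); b[:,:230]=0; b[:,410:]=0
    l=cv2.connectedComponentsWithStats(b.astype(np.uint8)); 
    for s in l[2][1:]:
        if s[4]>600: print(s,ray(im,(s[1]+s[3]/2,s[0]+s[2]/2),.13))
ctrl.move_straight([*p,.19],velocity=.15); print(ctrl.get_obs()['ee_pos']); stop()
ctrl.move_straight([*p,.15],velocity=.15); stop(); print(ctrl.get_obs()['ee_pos'])
shot('wrist','f2.png')
E
```

```text
[ 0.48922978 -0.26609734  0.19046186]
[ 288  240   58   55 2528] [ 0.48854067 -0.26713041  0.13      ]
[ 286  399  124   31 1491] [ 0.57186698 -0.28873292  0.13      ]
[ 281  267   73   67 3783] [ 0.48846597 -0.26705032  0.13      ]
[ 0.48952831 -0.26634808  0.15116391]
```

View pics/f2.png

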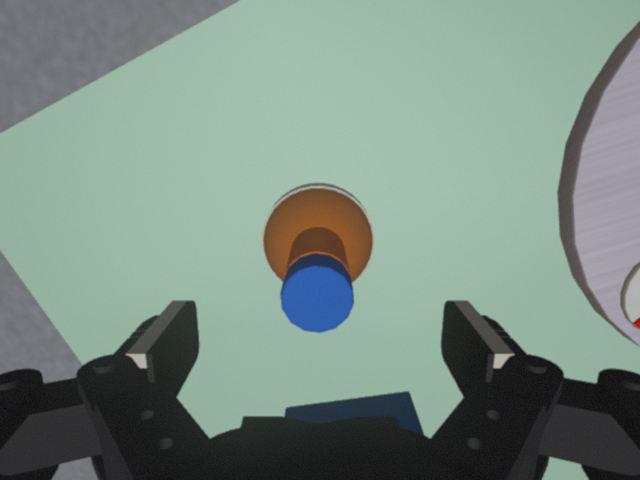

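The stopper is centred between the fingers at (317,299), and its position is stable at (0.4885, −0.267). Gripping, lifting and carrying it above the ring.

```bash
python3 - <<'E'
from h import *
p=np.array([.4885,-.2668])
ctrl.move_straight([*p,.100],velocity=.1); f0=np.array(ctrl.get_obs()['force'])
ctrl.set_gripper(.45,80); ctrl.set_gripper(0,80); o=ctrl.get_obs(); print('grip',o['opening'],o['opening']*85,o['finger_force'],o['force']-f0)
ctrl.move_straight([*p,.225],velocity=.15); o=ctrl.get_obs(); print('lift',o['force']-f0,o['opening'],o['ee_pos'])
ctrl.move_straight([*C,.225],velocity=.18); o=ctrl.get_obs(); print(o['t'],o['ee_pos'],o['joint_pos'])
im=shot('scene'); w=shot('wrist')
for a,n in ((OUT['left'],'left'),):
    u=np.array([np.cos(a),np.sin(a)]); q=C+.105*u
    T=np.array([[*(q+s*u),.064] for s in(.006,.018)]); print(cv2.projectPoints(T,im['rvec'],im['tvec'],im['mtx'],None)[0].reshape(-1,2))
s=cv2.resize(im['frame'][150:330,240:420,::-1],(540,540),interpolation=cv2.INTER_CUBIC)
k=np.zeros((540,260,3),np.uint8); k[:195]=cv2.resize(w['frame'][:,:,::-1],(260,195))
k[200:460]=cv2.resize(im['frame'][275:315,338:378,::-1],(260,260),interpolation=cv2.INTER_CUBIC)
cv2.imwrite('pics/c.png',np.hstack([s,k]))
print([(ray(im,d['at'],.225-.100+.065),d['confidence']) for d in ctrl.landmark_of('scene','flask_mid')[:2]])
E
```

```text
grip 0.33493685407956664 28.469632596763166 78.76186430454254 [-0.46495549 -1.15873036  3.03108054]
lift [ 0.39400201  0.43463173 -1.70345524] 0.3356986978943871 [ 0.48762541 -0.26681284  0.22390212]
28.2333 [0.59027847 0.0257269  0.22478115] [ 0.45842416  0.70679445 -0.94930955  1.61236835  0.61758092  1.15001918
  0.47915601]
[[357.36446013 286.79588452]
 [361.11909238 291.09079201]]
[(array([0.58567312, 0.0294371 , 0.19      ]), 0.92)]
```

View pics/c.png

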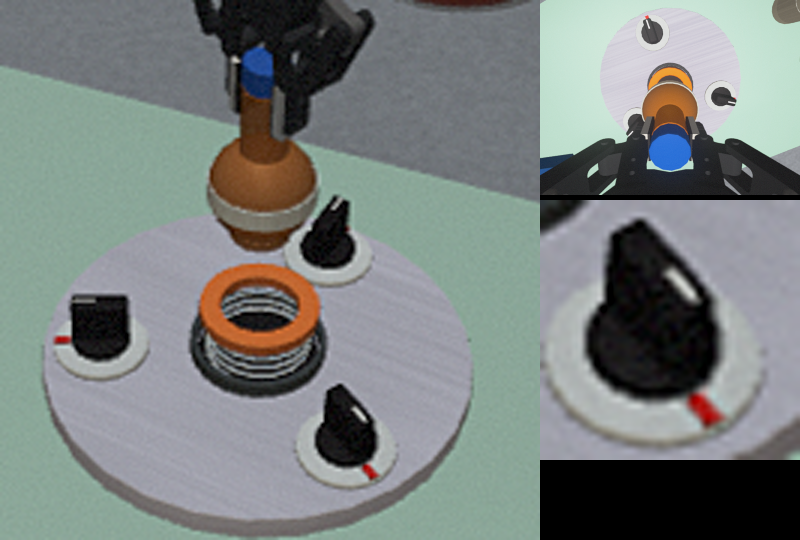

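All three ticks point outward at their red marks, and the flask hangs upright over the ring. I'll lower it until it touches.

```bash
python3 - <<'E'
from h import *
c=[.5895,.0278]
ctrl.move_straight([*c,.170],velocity=.12); f0=np.array(ctrl.get_obs()['force'])
r=ctrl.move_straight([*c,.140],velocity=.03,until_force=4); o=ctrl.get_obs(); print(r,o['t'],o['ee_pos'],o['force']-f0,o['ft_torque'])
E
```

```text
True 29.75 [0.58894277 0.02716391 0.14561843] [ 0.35378232 -0.02312917  6.20192149] [-0.06512863  0.0569575   0.0032003 ]
```

Contact came at the seated height (TCP about 0.147) with almost no side force. Pressing down to the stop.

```bash
python3 - <<'E'
from h import *
o=ctrl.get_obs(); c=o['ee_pos'][:2]; f0=o['force'][2]
for z in (.140,.134,.130,.128,.126,.124,.122,.120):
    ctrl.move_straight([.5895,.0278,z],velocity=.03); o=ctrl.get_obs(); print(z,np.round(o['ee_pos'],4),np.round(o['force'],1),round(o['opening'],3))
    if o['force'][2]>26: break
ctrl.pause(.5); o=ctrl.get_obs(); print(o['t'],o['ee_pos'],o['force'],o['opening'])
im=shot('scene'); s=cv2.resize(im['frame'][150:330,240:420,::-1],(540,540),interpolation=cv2.INTER_CUBIC); cv2.imwrite('pics/e.png',s)
E
```

```text
0.14 [0.5893 0.0273 0.1403] [-1.8 -2.   6.6] 0.336
0.134 [0.5893 0.0274 0.1348] [-2.3 -1.3  8. ] 0.331
0.13 [0.5894 0.0274 0.1311] [-2.8 -1.7 10.2] 0.331
0.128 [0.5894 0.0274 0.1294] [-3.6 -1.7 10.4] 0.334
0.126 [0.5896 0.0275 0.1293] [-5.1 -3.6 19.6] 0.333
0.124 [0.5897 0.0276 0.1291] [-8.8 -4.4 27.8] 0.335
31.9667 [0.58972849 0.02759837 0.12905673] [-8.74348919 -4.39385133 27.84081371] 0.33125175995707784
```

View pics/e.png

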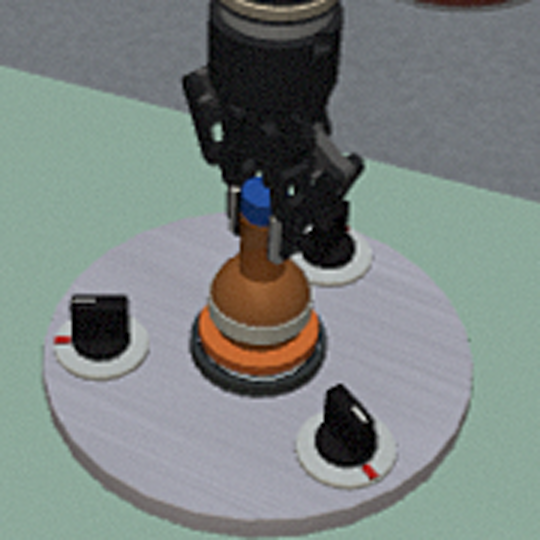

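The flask stands upright in the ring, which is pressed right down to the collar. The TCP stops hard at 0.129 (18 mm of travel) and holds at 28 N, and the two knobs in clear view are still at their marks.

```bash
python3 -c "
from cell import ctrl
print(ctrl.sign_off())"
```

```text
the job is handed in; nothing more can be done
None
```

I handed the job in at about 32 s: all three knobs are tight at their stops, and the arm is still holding the amber flask upright in the ring, pressed to its bottom stop at about 28 N.

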